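# Shut the bench air valve under the sliding cover

### The arm

A 6-joint arm with a two-finger parallel gripper is mounted at the origin on the work surface. World frame = base frame: x ahead of the robot, y to its left, z up, the work surface at z = 0. Lengths are in m, angles in rad, forces in N, time in s.
With the tool pointing down it reaches from about 0.375 to 0.9 m from the base axis. Payload 3.1 kg.
Tool frame: the origin (TCP) lies at the very end of the fingers, on their centre line; the grasp point (between the pads) lies 19 mm behind it; x points along the fingers, y is the direction in which the jaws open and shut, and the axes are right-handed (so a half turn about x gives the same grasp; the last joint's range is limited). The gripper opens to 87 mm and grips with 3 to 60 N. Pads are 19 mm wide; open, the fingers measure 117 mm over their backs; the gripper's body (75 mm by 190 mm) begins 51 mm behind the grasp point.
Start: joints at [1.071, 0.527, 1.433, -0, 1.181, -0.178], TCP at [0.198, 0.593, 0.223] pointing down, gripper open.
Joint ranges: [-3.08, 3.08], [-0.75, 2.2], [0.22, 2.44], [-1.43, 4.57], [0, 2.65], [-2.85, 2.85]. Speed limits (rad/s): [2.79, 2.79, 3.14, 3.14, 3.14, 3.14].

### API

Orientations are given as a unit quaternion [x, y, z, w].
In Python, from rig import robot gives the robot as it stands.
- The arm moves only by the tool carry_out, never from a script. Its argument "commands" is a list that holds one entry, the list of rows, each a list of 5 numbers: the opening, from 0 (shut) to 1 (fully open), then the shift along the tool's x, y, z in mm, then the turn about the tool's x in degrees. In form: [[[hand, x, y, z, twist], ...]]. A call has 1 to 8 rows; each row shifts and turns the pose as measured when the row begins, along the tool's axes as they then stand; what a row does not reach is not made up. A row lasts 1/12 s, in which the tool goes at most 41.7 mm and 7.16 degrees, less where a joint would pass 70% of its speed; a pose out of reach is approached as far as the arm can. A call with a gripper value outside its range is refused whole. The fingers move at their own pace and stop on an object; "force" is the grip in N (left out, the last holds). Time passes only in rows, so rows that do not move let the fingers close. It gives the time, the measured TCP pose, the force and the opening at its end, in the units of the state.
- robot.get_obs(): the state, without advancing time (a new reading comes with each control period).
- robot.camera(name): name is "side" or "top" or "wrist"; returns the picture (400x640x3 uint8, red, green, blue); there is no depth.
- robot.camera_model(name): a dict with "fx", "fy", "cx", "cy" (pixels), "R" (3x3) and "t" (3): a world point X has camera coordinates R X + t. Camera axes: x right, y down, z forward; pixel columns grow to the right and rows downward; lengths in m; the calibration is good to about 2 mm. A picture is of the moment at which its call begins: read the wrist's pose just before it. camera_model takes no time and is no camera call; for the wrist camera it gives the pose at the moment of the call.
- robot.hand_in(): hands the job in, once; it reports no verdict.
The state is a dict: "time": time; "q": joint angles; "joint_velocities": joint speeds; "joint_torque": joint torques, N m; "position": TCP position; "tool_rot": TCP orientation; "ft_force": force on the tool from outside, world axes, zero at the start; "moment": the same for the moment, N m; "grip_width": finger opening in m.
Only numpy, scipy, OpenCV 4.12 (cv2) and the standard library are available. Lean on these libraries where they do the work, as an engineer would, in place of code of your own. Each camera call takes 0.05 s, during which the arm holds its last target. There are 200 camera calls.

### The job

The air line to the microscope bench must be shut off: push the cover of the low service box all the way back, away from the robot, until the two valves under it are uncovered, then push the handle that ends in a round disc to the right, through to its stop, so that it stands square across its pipe. Only push, with the fingertips or the outside of the fingers: do not take the cover's bar or a handle between the fingers, and lift nothing. Leave the plain handle as it stands and everything around the box in place.

Things in the scene. Friction and masses are not known exactly. Their poses are not given: they have to be found in the camera images.
- service_box: fixed grey box, 260 mm front to back, 262 wide, plus a 60 mm ledge on its right (top at 58). Origin on the table under the middle of the 260 x 262 part; x to its back (away from the robot), y left, z up. Front half: open well with two valves, inside x -122 to -7, y -123 to 123 mm, floor at z 6, front wall top 60, side rails 68. Back half: closed deck, top 59, over which the cover slides
- cover (a joint): travel of the flat aluminium cover (125 mm front to back, 240 wide, underside 61 and top 67 mm above the table) to the box's back, in m: 0 closed over the well, 0.120 fully back at its stop, well open. It only slides in its rails, needs about 4 to 5 N, a little more when fast, and stays where it is left
- cover_bar (a point): centre of the black push bar across the middle of the cover: 14 mm thick front to back, 120 mm wide, standing 16 mm above the cover (67 to 83 mm above the table; this point is at 75 mm). Axes as the box's
- disc_handle (a joint): angle of the marked valve's handle, rad: 0 (open) points to the box's front along its pipe; it grows as the handle swings to the box's right (anticlockwise from above); 1.571 is shut at its stop, square across the pipe, pointing right. It needs about 0.08 N m and stays where it is left
- disc_pivot (a point): on the marked handle's pivot axis, half-way up its thickness, 43 mm above the table. The steel handle (38 to 48 mm up) runs from here along this frame's -x (turns with it): bar 12 mm wide, then a disc, see disc_end. Push its +y side to shut. Hub 22 mm across. Pipe and valve below reach 30 mm up. Pivot is at box x -37, y 57 or -47 mm; the plain one has the other place
- disc_end (a point): centre of the round disc, 26 mm across and 10 mm thick, at the end of the marked handle, 52 mm from its pivot, half-way up its thickness
- plain_handle (a joint): angle of the other valve's handle, which has no disc; same meaning as joint disc_handle. To be left as it is
- plain_pivot (a point): on the pivot axis of the plain handle, 43 mm above the table; a straight steel bar 12 mm wide and 10 mm thick that runs 64 mm from here along this frame's -x
- plain_end (a point): point on the plain handle 52 mm from its pivot
- jar: small amber jar, 34 mm wide, 36 mm tall, standing on the service box's right-hand ledge. Origin: middle of its underside. A bystander, to be left in place
- vial: glass vial, 28 mm wide, 62 mm tall, standing on the table just left of the service box. Origin: middle of its underside. A bystander, to be left in place
- tweezers: steel tweezers, 125 mm long, 4 mm thick, lying on the table just in front of the service box. Origin: middle of its underside. A bystander, to be left in place
- beaker: glass beaker, 64 mm wide, 80 mm tall, on the table left of the box. Origin: middle of its underside. A bystander, to be left in place
- dish: shallow glass dish, 90 mm wide, 16 mm tall, on the table left of the box. Origin: middle of its underside. A bystander, to be left in place
- screwdriver: screwdriver lying on the table right of the box. Origin: middle of its underside. A bystander, to be left in place
- loupe: black loupe, 36 mm wide, 30 mm tall, on the table right of the box. Origin: middle of its underside. A bystander, to be left in place

How it is judged:
On the way, in this order (a step that is already met when the one before it is completed fails the run):
1. the cover is pushed fully back (value of joint cover above 0.108 m), for 0.2 s.
2. then the disc-ended handle is pushed shut (value of joint disc_handle above 1.45 rad), for 0.2 s.
At the end, for the whole second after the job is handed in: The cover is at least 105 mm back of its 120 mm travel, the disc-ended handle is at 1.45 rad or more of 1.571 and at rest, the plain handle's end is within 10 mm and every loose bystander within 20 mm of where it began (value of joint cover above 0.105 m and value of joint disc_handle above 1.45 rad and velocity of joint disc_handle between -0.05 and 0.05 rad/s and velocity of joint cover between -0.01 and 0.01 m/s and distance of plain_end from where it was at the start of the episode below 0.01 m and distance of each of jar, vial, tweezers, beaker, dish, screwdriver, loupe from where it was at the start of the episode below 0.02 m); the robot touches nothing.
It fails at once if the plain handle is moved by more than 10 mm (distance of plain_end from where it was at the start of the episode above 0.01 m).
It fails at once if a bystander is moved or lifted by more than 20 mm (distance of any of jar, vial, tweezers, beaker, dish, screwdriver, loupe from where it was at the start of the episode above 0.02 m).
It fails at once if the cover's bar is taken between the fingers (contact force between the fingers and cover above 0.3 N and x of the grasp point in the frame of cover_bar between -0.007 and 0.007 m and y of the grasp point in the frame of cover_bar between -0.06 and 0.06 m and z of the grasp point in the frame of cover_bar below 0.018 m).
It fails at once if the disc-ended handle is taken between the fingers (contact force between the fingers and disc_handle above 0.3 N and y of the grasp point in the frame of disc_pivot between -0.007 and 0.007 m and x of the grasp point in the frame of disc_pivot between -0.065 and -0.012 m and z of the grasp point in the frame of disc_pivot below 0.018 m).
It also fails if it takes over 40 s, if anything falls off the work surface, if the arm or the gripper's body presses on something with over 40 N, if the wrist force passes 120 N, or if a joint passes its speed limit or range.

## Working session

There is one attempt and no reset: what is moved stays moved. The work goes in short steps, Python scripts to look and compute and a tool call to move; the robot and the scene stay as the last step left them, time stands still between calls to the robot, and variables do not carry over. Pictures are saved under pics/ and viewed, on a budget of 10 in all, crops included, one or two more only if the job needs it, and the job is handed in when it is done.

Besides the shell and the picture viewer there is one more tool, called as name(argument=value, ...), one argument or row to a line, values as JSON. carry_out: Moves the arm, as the interface text tells. Its arguments: {"type":"object","properties":{"commands":{"type":"array"},"force":{"type":"number"}},"required":["commands"]}

```bash
mkdir -p pics; ls; python3 - <<'E'
from rig import robot
import cv2,json
o=robot.get_obs();print({k:o[k] for k in('time','position','tool_rot','grip_width','ft_force')})
for n in('top','side'):
    im=robot.camera(n);cv2.imwrite(f'pics/{n}0.png',im[:,:,::-1]);print(n,robot.camera_model(n))
E
```

```text
pics
{'time': 0.0, 'position': array([0.19729005, 0.5922779 , 0.22157788]), 'tool_rot': array([ 0.11256716,  0.69822731, -0.11400265,  0.69771817]), 'grip_width': 0.08685025580690799, 'ft_force': array([ 0.52917622, -0.61793993,  0.89445529])}
top {'fx': 502.30409695840905, 'fy': 502.30409695840905, 'cx': 321.62542644881313, 'cy': 194.02347295145427, 'R': array([[ 0.01388007, -0.99987933, -0.0069764 ],
       [-0.99029262, -0.01278127, -0.13840943],
       [ 0.13830356,  0.00882981, -0.99035052]]), 't': array([-0.03475478,  0.54851919,  1.55683668])}
side {'fx': 403.71276277991365, 'fy': 403.71276277991365, 'cx': 323.5021584037525, 'cy': 197.91109701765632, 'R': array([[ 0.75243347, -0.65855264, -0.01234066],
       [-0.39262343, -0.43339358, -0.81118237],
       [ 0.52885793,  0.615206  , -0.58466304]]), 't': array([-0.4207229 ,  0.26073451,  0.86382705])}
```

View pics/top0.png

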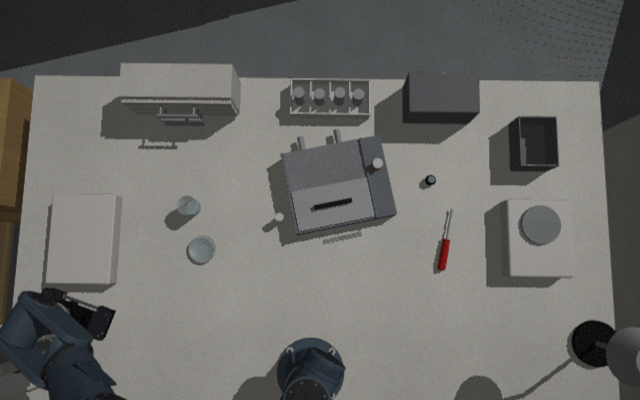

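The top view shows the box centred near (335,185), rotated slightly. The black bar runs from (311,208) to (352,202), with the jar at (377,163), the vial at (278,217), and the tweezers at (342,238). Next I'll measure the bar.

```bash
cat > h.py <<'E'
import numpy as np,cv2
from rig import robot
from scipy.spatial.transform import Rotation as Ro
def ray(m,u,v,z):
    R=np.array(m['R']);t=np.array(m['t']);c=-R.T@t
    d=R.T@np.array([(u-m['cx'])/m['fx'],(v-m['cy'])/m['fy'],1]);return c+d*(z-c[2])/d[2]
def proj(m,X):
    c=np.array(m['R'])@X+m['t'];return np.array([m['fx']*c[0]/c[2]+m['cx'],m['fy']*c[1]/c[2]+m['cy']])
def pose():
    o=robot.get_obs();return o,Ro.from_quat(o['tool_rot']).as_matrix()
def totool(X):
    o,R=pose();return R.T@(np.array(X)-o['position'])*1000
E
python3 - <<'E'
from h import *
im=cv2.imread('pics/top0.png');m=robot.camera_model('top')
g=cv2.cvtColor(im,cv2.COLOR_BGR2GRAY);k=np.zeros_like(g);k[190:222,300:362]=(g[190:222,300:362]<60)
ys,xs=np.nonzero(k);r=cv2.minAreaRect(np.c_[xs,ys].astype(np.float32));print(r,len(xs))
b=cv2.boxPoints(r);P=np.array([ray(m,u,v,.08) for u,v in b]);print(P.round(4))
c=ray(m,*r[0],.08)
e=[(P[i]-P[(i+1)%4]) for i in range(2)];e=max(e,key=np.linalg.norm);e*=np.sign(e[1])
yaw=np.arctan2(-e[0],e[1]);print('bar',c,'yaw deg',np.degrees(yaw))
o,R=pose();print(R.round(3));d=totool(c);print('to tool',d)
# box edges for yaw check
for p in [(282,153),(375,137),(298,234),(395,214)]: print(p,ray(m,*p,.06).round(3))
E
```

```text
((332.1778564453125, 203.85977172851562), (5.065139293670654, 38.83273696899414), 78.31063079833984) 194
[[ 0.5076 -0.0006  0.08  ]
 [ 0.5336 -0.1176  0.08  ]
 [ 0.5182 -0.1208  0.08  ]
 [ 0.4923 -0.004   0.08  ]]
bar [ 0.51288771 -0.06072191  0.08      ] yaw deg 12.518599628238091
[[-0.001  0.316  0.949]
 [-0.002  0.949 -0.316]
 [-1.    -0.002 -0.   ]]
to tool [ 142.51861145 -519.47642697  505.92895655]
(282, 153) [0.675 0.1   0.06 ]
(375, 137) [ 0.731 -0.195  0.06 ]
(298, 234) [0.42  0.044 0.06 ]
(395, 214) [ 0.486 -0.257  0.06 ]
```

```bash
python3 -c "
import cv2
im=cv2.imread('pics/top0.png')[120:250,260:410];cv2.imwrite('pics/crop1.png',cv2.resize(im,None,fx=5,fy=4.6,interpolation=3)[:600])"
```

carry_out(
  commands=[
    [[0,0,-30,26,0],[0,0,-30,26,0],[0,0,-30,26,0],[0,0,-30,26,0],[0,0,-30,26,0],[0,0,-30,26,0],[0,0,-30,26,0],[0,0,-30,26,0]],
  ],
)

```text
time: 0.77
position: [0.3194, 0.2951, 0.2175]
tool_rot: [0.108, 0.7, -0.108, 0.698]
ft_force: [1.5, -0.1, 0.3]
grip_width: 0.0417
```

View pics/crop1.png

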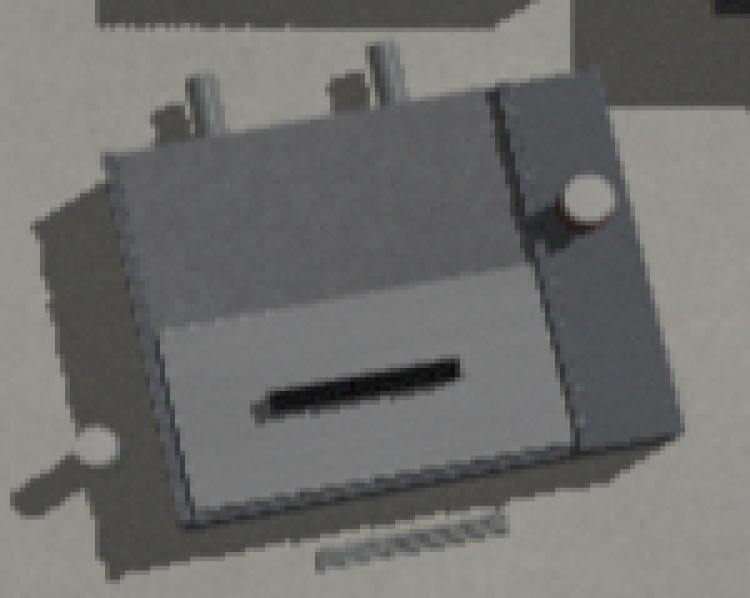

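The crop confirms the bar, and the cover is closed with its front edge at the front wall.

carry_out(
  commands=[
    [[0,0,-30,23,-6.2],[0,0,-32,20,-6.2],[0,0,-34,16,-6.2],[0,0,-36,13,-6.2],[0,0,-37,9,-6.2],[0,0,-38,7,0],[0,0,-38,7,0],[0,0,-38,7,0]],
  ],
)

```text
time: 1.43
position: [0.4168, 0.0187, 0.2163]
tool_rot: [-0.065, 0.706, 0.067, 0.702]
ft_force: [1.3, 0.8, -0.2]
grip_width: 0.0006
```

```bash
python3 - <<'E'
from h import *
o,R=pose();print(o['position'],R.round(3),o['grip_width'])
print('yaw z',np.degrees(np.arctan2(R[1,2],R[0,2])))
print(totool([.469,-.0705,.072]))
E
```

```text
[0.41680965 0.01873023 0.21628137] [[-0.005 -0.186  0.982]
 [ 0.002  0.982  0.186]
 [-1.     0.003 -0.004]] 0.0006129247885634233
yaw z 10.735699185460605
[143.88078841 -97.76755567  35.25342798]
```

carry_out(
  commands=[
    [[0,0,-32,12,-1.8],[0,0,-32,12,0],[0,10,-32,10,0],[0,35,-2,1,0],[0,35,0,0,0],[0,30,0,0,0],[0,0,0,0,0]],
  ],
)

```text
time: 2.02
position: [0.4814, -0.088, 0.1038]
tool_rot: [-0.075, 0.7, 0.07, 0.707]
ft_force: [-0.3, -0.3, -0.8]
grip_width: 0.0005
```

```bash
python3 - <<'E'
from h import *
o,R=pose();print(o['position'],o['ft_force'])
print('yaw z',np.degrees(np.arctan2(R[1,2],R[0,2])))
print(totool([.5129,-.0607,.074]))
im=robot.camera('wrist');cv2.imwrite('pics/w1.png',im[:,:,::-1])
E
```

```text
[ 0.48138573 -0.08801289  0.10379125] [-0.31844408 -0.27329778 -0.81724036]
yaw z 11.838489346536603
[29.94444591 20.51457826 36.18209471]
```

View pics/w1.png

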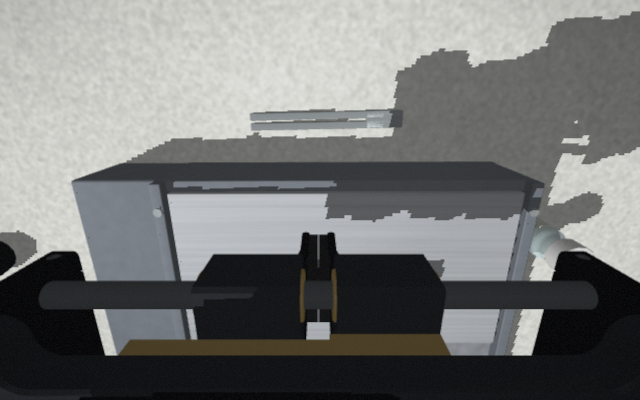

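```bash
python3 - <<'E'
from h import *
m=robot.camera_model('wrist');print((-np.array(m['R']).T@m['t']).round(3))
a=np.radians(12.5);x=np.array([np.cos(a),np.sin(a),0]);y=np.array([-x[1],x[0],0]);c=np.array([.5129,-.0607,0])
for s in(-.007,.007):
  for t in(-.06,.06):
    for z in(.067,.083): print(s,t,z,proj(m,c+s*x+t*y+[0,0,z]).round())
print('tcp',proj(m,robot.get_obs()['position']))
E
```

```text
[ 0.398 -0.105  0.267]
-0.007 -0.06 0.067 [265. 259.]
-0.007 -0.06 0.083 [261. 271.]
-0.007 0.06 0.067 [431. 258.]
-0.007 0.06 0.083 [439. 270.]
0.007 -0.06 0.067 [267. 276.]
0.007 -0.06 0.083 [263. 289.]
0.007 0.06 0.067 [429. 275.]
0.007 0.06 0.083 [437. 288.]
tcp [318.91961801 249.35628529]
```

carry_out(
  commands=[
    [[0,10,20,0,0],[0,15,0,0,0],[0,5,0,0,0],[0,0,0,0,0]],
  ],
)

```text
time: 2.4
position: [0.482, -0.069, 0.0798]
tool_rot: [-0.078, 0.697, 0.069, 0.71]
ft_force: [-0.2, 0.1, -0.5]
grip_width: 0.0002
```

```bash
python3 - <<'E'
from h import *
o,R=pose();print(o['position'],o['ft_force'])
print(totool([.5129,-.0607,.074]))
im=robot.camera('side');cv2.imwrite('pics/s1.png',im[:,:,::-1])
E
```

```text
[ 0.4820091  -0.06904611  0.07982549] [-0.1585545   0.05112502 -0.51322226]
[ 6.35928804  1.88421202 31.84102419]
```

View pics/s1.png

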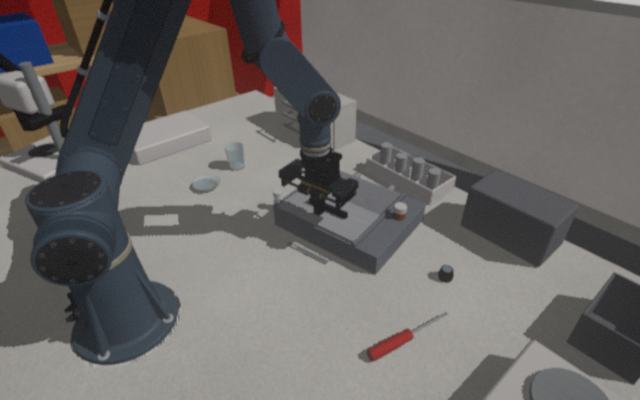

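carry_out(
  commands=[
    [[0,4,1,5,0],[0,2,0,8,0],[0,0,0,10,0],[0,0,0,10,0],[0,0,0,12,0]],
  ],
)

```text
time: 2.87
position: [0.5239, -0.0596, 0.0777]
tool_rot: [-0.079, 0.7, 0.069, 0.707]
ft_force: [-4.5, -3.7, -0.6]
grip_width: 0.0007
```

```bash
python3 - <<'E'
from h import *
o,R=pose();print(o['position'],o['ft_force'],R.round(3))
print(totool([.5129,-.0607,.074]))
E
```

```text
[ 0.52394735 -0.05956463  0.07771262] [-4.5084297  -3.71029604 -0.57815923] [[ 0.011 -0.208  0.978]
 [-0.013  0.978  0.208]
 [-1.    -0.015  0.008]]
[  3.60304415   1.24489301 -11.0718069 ]
```

carry_out(
  commands=[
    [[0,1.5,0,13,0],[0,1.5,0,13,0],[0,0.5,0,13,0],[0,0.3,0,13,0],[0,0.2,0,13,0],[0,0.1,0,10,0],[0,0,0,8,0],[0,0,0,6,0]],
  ],
)

```text
time: 3.53
position: [0.6069, -0.0413, 0.0756]
tool_rot: [-0.082, 0.711, 0.071, 0.695]
ft_force: [-4.0, -2.8, 1.3]
grip_width: 0.0007
```

```bash
python3 - <<'E'
from h import *
o,R=pose();print(o['position'],o['ft_force'])
print(totool([.5129,-.0607,.074]))
E
```

```text
[ 0.60685139 -0.04127509  0.07556739] [-3.95078368 -2.78308343  1.26619388]
[  3.77061126   1.22670792 -95.86931477]
```

carry_out(
  commands=[
    [[0,0,0,6,0],[0,0,0,5,0],[0,0,0,4,0],[0,0,0,4,0],[0,0,0,0,0]],
  ],
)

```text
time: 3.95
position: [0.6112, -0.0404, 0.0761]
tool_rot: [-0.084, 0.724, 0.072, 0.681]
ft_force: [-0.1, 0.5, -0.1]
grip_width: 0.0006
```

```bash
python3 - <<'E'
from h import *
o,R=pose();print(o['position'],o['ft_force'])
print(totool([.5129,-.0607,.074]))
E
```

```text
[ 0.61124678 -0.04038143  0.07609636] [-0.05901571  0.48259793 -0.1477218 ]
[   8.43379796    1.89161644 -100.07308125]
```

carry_out(
  commands=[
    [[0,0,0,6,0],[0,0,0,8,0]],
  ],
)

```text
time: 4.12
position: [0.6119, -0.04, 0.0761]
tool_rot: [-0.086, 0.735, 0.073, 0.668]
ft_force: [-21.6, -11.0, 18.5]
grip_width: 0.0004
```

```bash
python3 - <<'E'
from h import *
o,R=pose();print(o['position'],o['ft_force'],R.round(3))
m=robot.camera_model('top');im=robot.camera('top');cv2.imwrite('pics/t2.png',cv2.resize(im[120:250,260:410,::-1],None,fx=5,fy=4.6,interpolation=2))
E
```

```text
[ 0.61186142 -0.04000019  0.07609799] [-21.5758991  -11.02612209  18.45588932] [[-0.092 -0.224  0.97 ]
 [-0.029  0.974  0.223]
 [-0.995 -0.008 -0.096]]
```

View pics/t2.png

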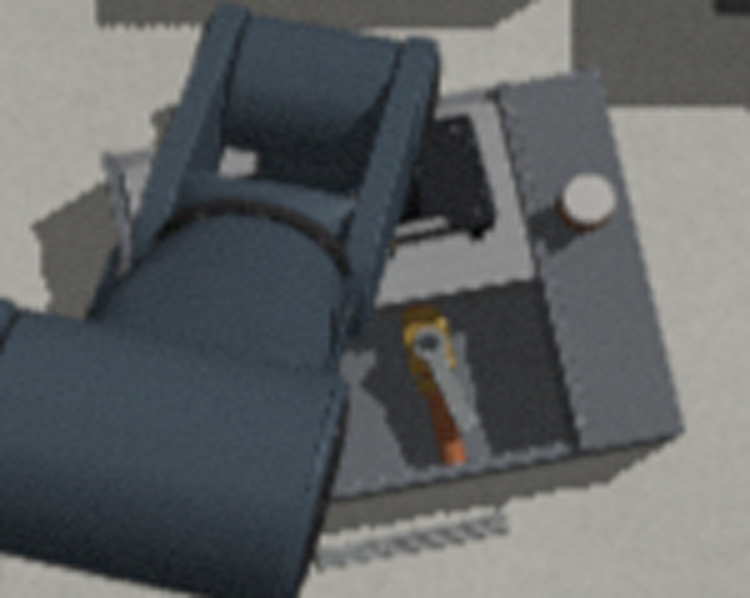

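The cover is at its stop: the force reached 21 N and the well is open. The right-hand valve, with its hub at crop (428,342), has a plain bar, so the disc handle should be the left one. I'll back off and look with the wrist camera.

carry_out(
  commands=[
    [[0,0,0,-12,0],[0,-10,0,-12,0],[0,-35,0,0,0],[0,-35,0,0,0],[0,-35,0,0,0],[0,0,0,0,0]],
  ],
)

```text
time: 4.67
position: [0.6046, -0.0404, 0.197]
tool_rot: [-0.084, 0.732, 0.073, 0.672]
ft_force: [0.7, -0.8, 0.2]
grip_width: 0.0006
```

```bash
python3 - <<'E'
from h import *
o,R=pose();print(o['position'],o['ft_force'],R.round(3))
m=robot.camera_model('wrist');im=robot.camera('wrist');cv2.imwrite('pics/w2.png',im[:,:,::-1])
import pickle;pickle.dump(m,open('w2.pkl','wb'))
E
```

```text
[ 0.60458644 -0.04038828  0.19698152] [ 0.7097567  -0.83952222  0.20569591] [[-0.083 -0.221  0.972]
 [-0.025  0.975  0.22 ]
 [-0.996 -0.006 -0.087]]
```

View pics/w2.png

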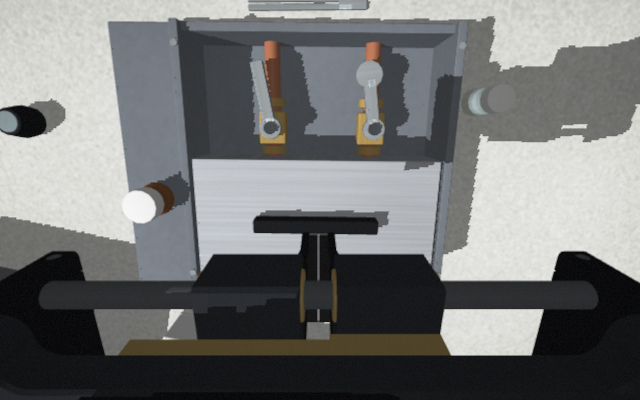

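The wrist view shows the left (image right) handle with its disc at (370,73) and pivot at (374,127). The plain handle has its pivot at (270,127) and end at (260,62). The cover is fully back, and the free gap beside the disc runs from column 384 to the wall at 433.

```bash
cat > plan.py <<'E'
from h import *
import pickle
m=pickle.load(open('w2.pkl','rb'))
P=ray(m,374,128,.048);D=ray(m,370,73,.048);Q=ray(m,270,127,.048)
v=(P-Q)[:2];yaw=np.arctan2(-v[0],v[1])
x=np.array([np.cos(yaw),np.sin(yaw)]);y=np.array([-x[1],x[0]])
B=lambda X:np.array([(X[:2]-P[:2])@x,(X[:2]-P[:2])@y])*1000   # box axes, mm, about disc pivot
W=lambda b:P[:2]+(b[0]*x+b[1]*y)/1000
E
python3 - <<'E'
from plan import *
print('P',P,'sep',np.linalg.norm(v),'yaw',np.degrees(yaw),'disc',B(D),'wall R',B(ray(m,433,60,.048)))
bar=ray(m,316,218,.083);print('bar front',B(bar))
o,R=pose();print('tcp',B(o['position']),'tool z in box',B(P+R[:,2]/1000),'tool y',B(P+R[:,1]/1000))
for th in np.radians([0,0,20,40,60,75,90,95]):
    h=15*np.cos(th)+9.5*np.sin(th);d=13+h
    c,s=np.cos(th),np.sin(th);C=np.array([[c,-s],[s,c]])@[-43,d];print(round(np.degrees(th)),C.round(1))
t=totool([*W([-45,39]),.10]);print('to start over gap',t)
E
```

```text
P [ 0.52733523 -0.00229729  0.048     ] sep 0.10356398071349676 yaw 12.235138137164217 disc [-51.45048645  -6.37138777] wall R [-63.5559509   52.81551465]
bar front [ 83.3694779  -56.62579261]
tcp [ 65.9035629  -52.94609293] tool z in box [0.995873   0.00925435] tool y [-0.00963236  0.99994657]
0 [-43.  28.]
0 [-43.  28.]
20 [-50.8  13.8]
40 [-52.6  -4.2]
60 [-46.4 -22.9]
75 [-36.3 -34.8]
90 [-22.5 -43. ]
95 [-17.3 -44.7]
to start over gap [ 103.49457463   93.36324197 -101.08153269]
```

carry_out(
  commands=[
    [[0,0,26,-28,0],[0,0,26,-28,0],[0,10,26,-28,0],[0,30,15,-20,0],[0,30,2,-2,0],[0,30,0,0,0],[0,0,0,0,0]],
  ],
)

```text
time: 5.3
position: [0.4756, 0.032, 0.0995]
tool_rot: [-0.082, 0.726, 0.073, 0.679]
ft_force: [-1.1, 0.3, 0.3]
grip_width: 0.0006
```

```bash
python3 - <<'E'
from plan import *
o,R=pose();print(o['position'],o['ft_force'],'box',B(o['position']),'tool z',B(P+R[:,2]/1000),R[2])
print(totool([*W([-45,38]),.038]))
E
```

```text
[0.4755524  0.03201499 0.09952916] [-1.13158638  0.3319244   0.28637658] box [-43.33503825  44.50695326] tool z [0.99773799 0.00591089] [-0.99773733 -0.00602236 -0.06696239]
[61.54322346 -6.1256177   2.42048208]
```

carry_out(
  commands=[
    [[0,12,-6,2,0],[0,20,0,0,0],[0,15,0,0,0],[0,10,0,0,0],[0,4,0,0,0],[0,0,0,0,0]],
  ],
)

```text
time: 5.8
position: [0.4824, 0.026, 0.0366]
tool_rot: [-0.081, 0.723, 0.072, 0.683]
ft_force: [0.0, 0.0, 0.6]
grip_width: 0.0007
```

```bash
python3 - <<'E'
from plan import *
o,R=pose();print(o['position'],o['ft_force'],'box',B(o['position']))
im=robot.camera('wrist');cv2.imwrite('pics/w3.png',im[:,:,::-1])
E
```

```text
[0.48239368 0.02602407 0.03663448] [0.04850292 0.03344339 0.57824314] box [-37.91877193  37.20227273]
```

View pics/w3.png

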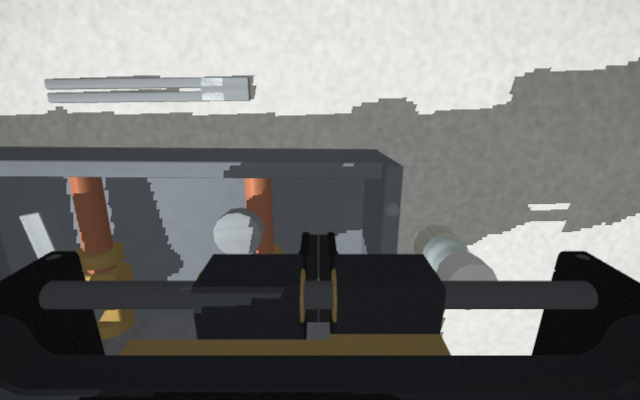

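The finger is down in the gap to the left of the disc (235,232), with clear space around it. Now I'll sweep the handle along its arc.

carry_out(
  commands=[
    [[0,0,-10,-5,0],[0,0,-10,-5,0],[0,0,-10,-5,0],[0,0,-10,-3,0],[0,0,-10,0,0],[0,0,-10,1,0]],
  ],
)

```text
time: 6.35
position: [0.4809, -0.0394, 0.0423]
tool_rot: [-0.081, 0.72, 0.072, 0.686]
ft_force: [-1.5, 2.5, -0.1]
grip_width: 0.0006
```

```bash
python3 - <<'E'
from plan import *
o,R=pose();print(o['position'],o['ft_force'],'box',B(o['position']),R[2])
E
```

```text
[ 0.48092435 -0.03941159  0.04227183] [-1.49463804  2.51336705 -0.13281855] box [-53.22212724 -26.43569655] [-0.99879961 -0.00652957 -0.04854591]
```

carry_out(
  commands=[
    [[0,2,-6,7,0],[0,1.5,-5,8,0],[0,0.5,-4,9,0],[0,0,-3,9,0],[0,0,-1,8,0]],
  ],
)

```text
time: 6.77
position: [0.5161, -0.0542, 0.0361]
tool_rot: [-0.079, 0.729, 0.073, 0.676]
ft_force: [-23.3, -10.5, 17.6]
grip_width: 0.0005
```

```bash
python3 - <<'E'
from plan import *
o,R=pose();print(o['position'],o['ft_force'],'box',B(o['position']),R[2])
E
```

```text
[ 0.5161393  -0.05420125  0.03611807] [-23.34546295 -10.51643243  17.64717816] box [-21.9413309  -48.35232794] [-9.97257256e-01  1.80325870e-04 -7.40130576e-02]
```

At the stop: 23 N, at the pose I predicted. I'll hold briefly, back off towards the front, rise and look.

carry_out(
  commands=[
    [[0,0,0,4,0],[0,0,0,3,0],[0,0,0,-12,0],[0,0,0,-12,0],[0,-35,0,0,0],[0,-35,0,0,0],[0,-35,0,20,0],[0,-20,0,25,0]],
  ],
)

```text
time: 7.43
position: [0.5455, -0.0474, 0.1565]
tool_rot: [-0.08, 0.739, 0.077, 0.664]
ft_force: [2.0, -0.4, -0.8]
grip_width: 0.0005
```

carry_out(
  commands=[
    [[0,0,0,30,0],[0,0,0,30,0],[0,0,0,0,0],[0,0,0,0,0]],
  ],
)

```text
time: 7.77
position: [0.6202, -0.0335, 0.1589]
tool_rot: [-0.084, 0.729, 0.074, 0.675]
ft_force: [-0.6, 0.5, -0.3]
grip_width: 0.0003
```

```bash
python3 - <<'E'
from plan import *
o,R=pose();print(o['position'],o['ft_force'],'box',B(o['position']))
m=robot.camera_model('wrist');im=robot.camera('wrist');cv2.imwrite('pics/w4.png',im[:,:,::-1])
pickle.dump(m,open('w4.pkl','wb'))
E
```

```text
[ 0.6202478  -0.03351063  0.1589472 ] [-0.56419525  0.50015422 -0.27962011] box [ 84.18730141 -50.19477555]
```

View pics/w4.png

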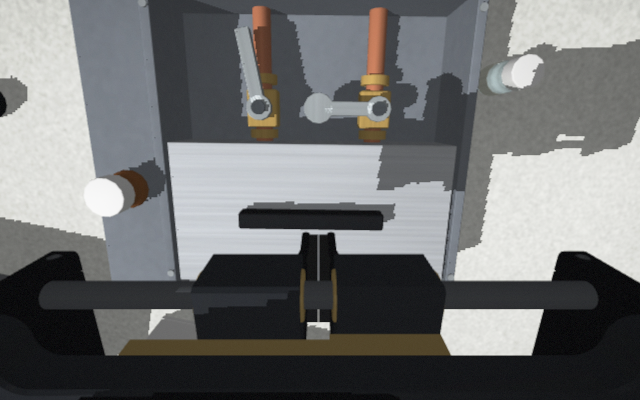

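The handle now stands square across its pipe, with the disc at (318,107) and pivot at (378,108). The plain handle, cover, jar and vial look unchanged. I'll do a numeric check and then hand in.

```bash
python3 - <<'E'
from plan import *
m4=pickle.load(open('w4.pkl','rb'))
p,d=(B(ray(m4,*q,.048)) for q in((378,108),(318,107)));e=d-p
print('disc angle',np.arctan2(-e[1],-e[0]),'len',np.hypot(*e))
print('bar front',B(ray(m4,312,211,.083)))
print('plain end before/after',B(ray(m,260,62,.048)),B(ray(m4,243,29,.048)))
o=robot.get_obs();print(o['time'],o['position'],np.abs(o['joint_velocities']).max())
robot.hand_in()
E
```

```text
disc angle 1.5656656263756064 len 51.68924198004495
bar front [ 83.34344394 -56.08887098]
plain end before/after [ -60.43682544 -111.59445766] [ -60.41391396 -114.27856643]
7.8167 [ 0.62051135 -0.03361361  0.15895291] 0.04541783222753023
the job is handed in; nothing more can be done
```

I pushed the cover back to its stop with the closed fingertips. I then swept the disc-ended handle to the right through to its stop, backed the arm off and handed in at 7.8 s. `hand_in` reports no verdict, so what follows is from my own last checks.

- **Disc handle:** it measured 1.566 rad in the last wrist picture. The force had risen to about 23 N as it met its stop.
- **Cover:** the bar was in the same place before and after the handle push (within 1 mm), and the well was fully open. The force had risen to about 22 N as the cover met its stop.
- **Plain handle:** its end read within 3 mm of its earlier position, which is about pixel accuracy.
- **Bystanders:** the jar and vial looked unmoved in the last wrist picture. I did not look at or measure the tweezers, beaker, dish, screwdriver and loupe again at the end. The arm passed above them, and I saw no unexpected forces at the readings between moves.
- **Hand-in:** the fingers were clear of everything, with the tip about 159 mm up.

One thing I did not expect: pushing against the stops left the tool tilted by about 5°. It did not affect the job.

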